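# Swing out the third leg of the V-head bar stand

### The job

A shaft is about to be laid on the bar stand with the red V-shaped head, but its third leg, the aluminium one with the tall yellow knob, is still folded in. Swing that leg out, clockwise as seen from above, until it clicks home against its end stop, and let go of it. Leave the leg of the other stand, the one with two steel rollers on top, folded as it is.

Things in the scene. Friction and masses are not known exactly. Their poses are not given: they have to be found in the camera images.
- vee_leg (a joint): angle of the V-head stand's swing leg: 0 folded, grows as it swings out clockwise seen from above, 1.5 at the hard end stop. Starts at 0 to 0.45. Slight friction (under 1 N at the knob); stays where left. From about 1.1 a spring detent resists (about 2 N at the knob, and pushes the leg back if let go before 1.33); past 1.33 it pulls the leg on to the stop and holds it
- vee_knob (a point): centre, 56 mm above the bench, of the upright round yellow knob (26 mm across, 36 to 76 mm above the bench) fixed at the end of the V-head stand's swing leg. It moves on a level circle of 150 mm radius about vee_hinge. The leg is an aluminium bar 22 mm wide, 22 to 36 mm above the bench. Anticlockwise of it the nearest spread leg is 85 mm or more away at the knob's radius
- vee_hinge (a point): point on the swing leg's vertical hinge axis, in the stand's post, 29 mm above the bench. The stand is fixed to the bench by a magnet: blue base disc 104 mm across, 32 mm post, two spread steel legs 166 mm long and up to 29 mm high, red V head about 45 x 90 mm with its top 145 mm above the bench
- roller_knob (a point): the same knob centre on the other stand, which is alike but carries two steel rollers in place of the red V (top 136 mm above the bench) and has its leg folded too: leave it where it is

How it is judged:
By the outcome, as a careful person would: the job done as asked, in the order asked, and still so for the second after the job is handed in, with the robot touching nothing.
It also fails if it takes over 40 s, if anything falls off the work surface, if the arm or the gripper's body presses on something with over 40 N, if the wrist force passes 120 N, or if a joint passes its speed limit or range.

### The arm

A 7-joint arm with a two-finger parallel gripper is mounted at the origin on the work surface. World frame = base frame: x ahead of the robot, y to its left, z up, the work surface at z = 0. Lengths are in m, angles in rad, forces in N, time in s.
With the tool pointing down it reaches from about 0.425 to 0.875 m from the base axis. Payload 4.7 kg.
Tool frame: the origin (TCP) lies between the finger pads; the fingertips stand 14 mm ahead of it and the grasp point (between the pads) lies 5 mm behind it; z points along the fingers, y is the line along which they close (so a half turn about z gives the same grasp; the last joint's range is limited). The gripper opens to 87 mm and grips with 3 to 60 N. Pads are 19 mm wide; open, the fingers measure 117 mm over their backs; the gripper's body (75 mm by 190 mm) begins 51 mm behind the grasp point.
Start: joints at [1.148, 0.321, -0.07, 1.45, 0.023, 1.371, -0.057], TCP at [0.275, -0.589, 0.237] pointing down, gripper open.
Joint ranges: [-2.86, 2.86], [-0.3, 2.09], [-1.38, 1.24], [0.06, 2.45], [-1.56, 4.7], [0.09, 2.05], [-2.69, 2.69]. Speed limits (rad/s): [2.57, 2.57, 3.14, 3.14, 3.14, 3.14, 3.14].

### API

Orientations are given as a rotation vector (axis times angle).
In Python, from bench import ctrl gives the robot as it stands.
- The arm moves only by the tool step_arm, never from a script. Its argument "commands" is a list of rows, each an object with "travel": the shift along the tool's x, y, z in m, a list of three; "turn": the turn, a rotation vector about the tool's x, y, z in degrees, a list of three. A call has 1 to 5 rows; each row is the pose to reach, as a shift and turn from the pose commanded when the call began, along the tool's axes at that moment; what a row does not reach only later rows make up. A row lasts 1/10 s, in which the tool goes at most 50 mm and 8.59 degrees, less where a joint would pass 70% of its speed; a pose out of reach is approached as far as the arm can. A call with a gripper value outside its range is refused whole. "gripper" is the opening, from 0 (shut) to 1 (fully open), set as the call begins (left out, the last holds). The fingers move at their own pace and stop on an object; "force" is the grip in N (left out, the last holds). Time passes only in rows, so rows that repeat a pose let the fingers close. It gives the time, the measured TCP pose, the force, the opening and the grip force at its end, in the units of the state.
- ctrl.get_state(): the state, without advancing time (a new reading comes with each control period).
- ctrl.get_image(name): name is "side" or "top"; returns the picture (480x640x3 uint8, red, green, blue); there is no depth.
- ctrl.camera_model(name): a dict with "fx", "fy", "cx", "cy" (pixels), "R" (3x3) and "t" (3): a world point X has camera coordinates R X + t. Camera axes: x right, y down, z forward; pixel columns grow to the right and rows downward; lengths in m; the calibration is good to about 2 mm. A picture is of the moment at which its call begins. camera_model takes no time and is no camera call.
- ctrl.close_job(): hands the job in; it is judged then, once.
The state is a dict: "time": time; "joint_positions": joint angles; "qd": joint speeds; "joint_torque": joint torques, N m; "position": TCP position; "tool_rot": TCP orientation; "ft_force": force on the tool from outside, world axes, zero at the start; "torque": the same for the moment, N m; "grip_width": opening from 0.0 (shut) to 1.0 (fully open); "grip_force": force on a finger pad.
Only numpy, scipy, OpenCV 4.12 (cv2) and the standard library are available. Lean on these libraries where they do the work, as an engineer would, in place of code of your own. Each camera call takes 0.05 s, during which the arm holds its last target. There are 200 camera calls.

## Working session

There is one attempt and no reset: what is moved stays moved. The work goes in short steps, Python scripts to look and compute and a tool call to move; the robot and the scene stay as the last step left them, time stands still between calls to the robot, and variables do not carry over. Pictures are saved under pics/ and viewed, at most 10 in all, crops included, and the job is handed in when it is done.

Besides the shell and the picture viewer there is one more tool, called as name(argument=value, ...), one argument or row to a line, values as JSON. step_arm: Moves the arm, as the interface text tells. Its arguments: {"type":"object","properties":{"commands":{"type":"array"},"gripper":{"type":"number"},"force":{"type":"number"}},"required":["commands"]}

```bash
mkdir -p pics
python3 - <<'E'
from bench import ctrl
import cv2
for n in("top","side"):
    cv2.imwrite(f"pics/{n}0.png",ctrl.get_image(n)[:,:,::-1]); m=ctrl.camera_model(n); print(n,m)
s=ctrl.get_state();print(s['position'],s['tool_rot'],s['time'])
E
```

```text
top {'fx': 436.8457953266039, 'fy': 436.8457953266039, 'cx': 322.57080758322553, 'cy': 239.22724322644268, 'R': array([[ 0.0101418 , -0.99987457,  0.01216475],
       [-0.99443198, -0.01136121, -0.10476622],
       [ 0.10489128, -0.0110345 , -0.99442247]]), 't': array([-0.08550448,  0.56180573,  0.86668773])}
side {'fx': 449.7302742669469, 'fy': 449.7302742669469, 'cx': 315.7414246489283, 'cy': 235.11412654193526, 'R': array([[ 0.95935415, -0.28211487, -0.00712894],
       [-0.13760906, -0.44559723, -0.88459418],
       [ 0.24638053,  0.8496201 , -0.46630711]]), 't': array([-0.56150794,  0.11020647,  0.70897837])}
[ 0.27474671 -0.58857008  0.23556766] [-3.06533326e+00 -6.80451863e-01  7.70571632e-04] 0.1
```

View pics/top0.png

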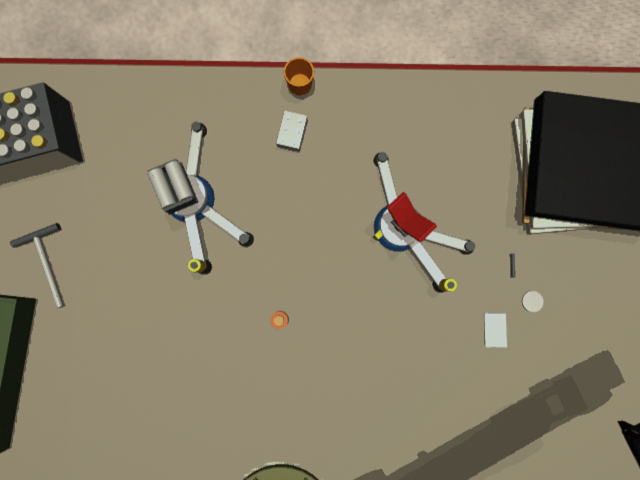

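View pics/side0.png

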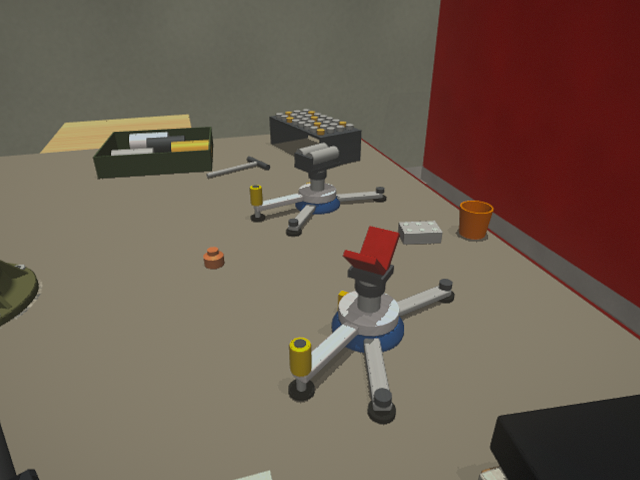

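The top view shows the red V stand around (400,228). Its yellow knob top is at (449,285) and its spread-leg feet are at (381,158) and (469,246). In the side view the knob top is at (300,343). The roller stand is on the left, with its knob at (197,266), well away.

```bash
cat > h.py <<'E'
from bench import ctrl
import cv2, numpy as np
from scipy.optimize import least_squares
from scipy.spatial.transform import Rotation as Ro
M={n:ctrl.camera_model(n) for n in("top","side")}
def proj(n,X):
    m=M[n];c=m['R']@X+m['t'];return np.array([m['fx']*c[0]/c[2]+m['cx'],m['fy']*c[1]/c[2]+m['cy']])
def tri(a,b):
    return least_squares(lambda X:np.r_[proj('top',X)-a,proj('side',X)-b],[.5,-.2,.05]).x
def plane(n,uv,z):
    m=M[n];d=m['R'].T@np.array([(uv[0]-m['cx'])/m['fx'],(uv[1]-m['cy'])/m['fy'],1]);o=-m['R'].T@m['t'];return o+d*(z-o[2])/d[2]
def yellow(n,img,box):
    h=cv2.cvtColor(img,cv2.COLOR_RGB2HSV);k=cv2.inRange(h,(22,150,60),(35,255,255));x0,y0,x1,y1=box
    ys,xs=np.nonzero(k[y0:y1,x0:x1]);return xs+x0,ys+y0
E
python3 - <<'E'
from h import *
T=cv2.imread('pics/top0.png')[:,:,::-1].copy();S=cv2.imread('pics/side0.png')[:,:,::-1].copy()
for n,i,b in(("top",T,(430,265,475,305)),("side",S,(280,330,320,385))):
    x,y=yellow(n,i,b);print(n,x.min(),x.max(),y.min(),y.max())
K=tri((449.5,285),(300,343));print('knob top',K)
f=[plane('top',p,.029) for p in((381,158),(469,246))];print(f, [tri((381,158),(446,286)),tri((469,246),(383,397))])
h=cv2.cvtColor(T,cv2.COLOR_RGB2HSV);k=cv2.inRange(h,(105,120,30),(125,255,255));k[:,:350]=0;k[:,460:]=0;k[:180]=0;k[270:]=0
c=max(cv2.findContours(k,0,1)[0],key=cv2.contourArea)
pts=np.array([plane('top',p,.005)[:2] for p in np.argwhere(k)[:,::-1]])
hull=cv2.convexHull(pts.astype(np.float32))[:,0]
r=least_squares(lambda q:np.hypot(*(hull-q[:2]).T)-q[2],[.4,-.2,.05],loss='soft_l1',f_scale=.002).x;print('disc',r)
H=r[:2];print('dist knob',np.hypot(*(K[:2]-H)),'feet',[np.hypot(*(q[:2]-H)) for q in f])
# two-constraint check
print('ang',np.degrees(np.arctan2(*(K[:2]-H)[::-1])),[np.degrees(np.arctan2(*(q[:2]-H)[::-1])) for q in f])
R=plane('top',(198,266),.076);print('roller knob',R)
s=ctrl.get_state();print(Ro.from_rotvec(s['tool_rot']).as_matrix())
E
```

```text
top 440 456 279 290
side 289 310 337 376
knob top [ 0.47155989 -0.32516104  0.07575315]
[array([ 0.73569031, -0.20039713,  0.029     ]), array([ 0.55222088, -0.38126909,  0.029     ])] [array([ 0.7395587 , -0.20219533,  0.02038016]), array([ 0.55230405, -0.38270815,  0.02457195])]
disc [-660.24151895 1087.54530126 1272.75407911]
dist knob 1272.793744208109 feet [np.float64(1272.8242516242428), np.float64(1272.8835724747855)]
ang -58.727791472425295 [np.float64(-58.71471377910931), np.float64(-58.72599925739724)]
roller knob [0.50320917 0.16068255 0.076     ]
[[ 9.06075320e-01  4.23115608e-01 -8.35221089e-04]
 [ 4.23116414e-01 -9.06074090e-01  1.49766488e-03]
 [-1.23086804e-04 -1.71039293e-03 -9.99998530e-01]]
```

Run:
```python
from h import *
T=cv2.imread('pics/top0.png')[:,:,::-1].copy()
K=np.array([.4716,-.3252]);A=np.array([.7357,-.2004]);B=np.array([.5522,-.3813])
d=lambda a,b:np.hypot(*(a-b))
H=least_squares(lambda q:[d(q,K)-.15,d(q,A)-d(q,B)],[.59,-.23]).x;print(H,d(H,A),d(H,K))
h=cv2.cvtColor(T,cv2.COLOR_RGB2HSV);k=cv2.inRange(h,(95,100,20),(130,255,255))[180:270,350:460]
xy=np.argwhere(k)[:,::-1]+[350,180];print(len(xy),xy.min(0),xy.max(0))
pts=np.array([plane('top',p,.01)[:2] for p in xy]);print('radii from H pct',np.percentile(np.hypot(*(pts-H).T),[2,50,98]))
hull=cv2.convexHull(pts.astype(np.float32))[:,0]
print(least_squares(lambda q:np.hypot(*(hull-q).T)-.052,H,loss='soft_l1',f_scale=.001).x)
# leg direction from image: leg edge midpoints
print(proj('top',np.r_[H,.036]),proj('top',np.r_[K,.036]))
v=K-H;a=np.arctan2(v[1],v[0]);print(np.degrees(a), d(H,0*H))
for t in(0,.3,.6,.9,1.2,1.5):
    p=H+.15*np.array([np.cos(a-t),np.sin(a-t)]);print(t,p,d(p,0*p))
```

```text
[ 0.59764078 -0.2438752 ] 0.14474267195466226 0.1500000058719542
249 [375 207] [408 250]
radii from H pct [0.04561744 0.05018956 0.05634776]
[ 0.5950681  -0.24082068]
[402.91442112 222.89512716] [443.58853053 285.06669806]
-147.16883533902697 0.6454840142596351
0 [ 0.4716 -0.3252] 0.5728539103324604
0.3 [ 0.45319631 -0.28432015] 0.5349998504769256
0.6 [ 0.4476954  -0.23982748] 0.5078861997832812
0.9 [ 0.45558867 -0.19569637] 0.4958408103774079
1.2 [ 0.47617103 -0.15586894] 0.5010329139605553
1.5 [ 0.50760393 -0.12390284] 0.5225070924306574
```

Run:
```python
import cv2
T=cv2.imread('pics/top0.png')[140:310,350:490];cv2.imwrite('pics/c1.png',cv2.resize(T,None,fx=4,fy=3.5,interpolation=2)) if 0 else cv2.imwrite('pics/c1.png',cv2.resize(T,None,fx=3.5,fy=3.5,interpolation=2))
```

```text
(no output)
```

View pics/c1.png

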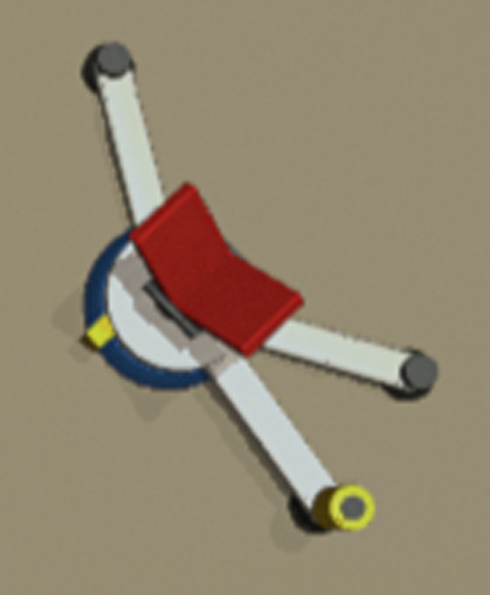

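The close crop shows the knob top at about (450.6,285). The hinge computes to about (0.597,-0.242), and the knob at z = 0.076 at the top matches the text. I'll move above the knob with the finger closing axis tangential.

```bash
cat >> h.py <<'E'
def go(*targets):  # (x,y,z,yaw deg of tool y)
    s=ctrl.get_state();R=Ro.from_rotvec(s['tool_rot']);p=s['position']
    for x,y,z,a in targets:
        a=np.radians(a);Y=np.array([np.cos(a),np.sin(a),0]);Z=np.array([0,0,-1.]);Q=np.c_[np.cross(Y,Z),Y,Z]
        print(np.round(R.inv().apply(np.array([x,y,z])-p),4),np.round(np.degrees((R.inv()*Ro.from_matrix(Q)).as_rotvec()),1))
E
python3 -c "
from h import *
go((.4716,-.3252,.19,-57))"
```

```text
[ 0.2898 -0.1553  0.0458] [-0.1  0.  -8. ]
```

step_arm(
  commands=[
    {"travel": [0.29,-0.155,0.046],"turn": [0,0,-8]},
    {"travel": [0.29,-0.155,0.046],"turn": [0,0,-8]},
    {"travel": [0.29,-0.155,0.046],"turn": [0,0,-8]},
    {"travel": [0.29,-0.155,0.046],"turn": [0,0,-8]},
    {"travel": [0.29,-0.155,0.046],"turn": [0,0,-8]},
  ],
  gripper=0.8,
)

```text
time: 0.6
position: [0.4241, -0.389, 0.2013]
tool_rot: [-3.012, -0.893, 0.001]
ft_force: [0.5, -0.4, -0.4]
grip_width: 0.805
grip_force: 0.0
```

```bash
python3 -c "
from h import *
go((.4716,-.3252,.19,-57))"
```

```text
[ 0.0746 -0.0276  0.0113] [-0.  0.  0.]
```

step_arm(
  commands=[
    {"travel": [0.07,-0.027,0.011],"turn": [0,0,0]},
    {"travel": [0.074,-0.027,0.011],"turn": [0,0,0]},
    {"travel": [0.074,-0.027,0.011],"turn": [0,0,0]},
    {"travel": [0.074,-0.027,0.011],"turn": [0,0,0]},
  ],
)

```text
time: 1.0
position: [0.4708, -0.3274, 0.1905]
tool_rot: [-3.011, -0.896, 0.002]
ft_force: [0.2, -0.8, -0.1]
grip_width: 0.8
grip_force: 0.0
```

```bash
python3 -c "
from h import *
go((.4716,-.3252,.066,-57),(.4716,-.3252,.12,-57))
for n in('top','side'): cv2.imwrite(f'pics/{n}1.png',ctrl.get_image(n)[:,:,::-1])
print(ctrl.get_state()['joint_positions'])
a=cv2.imread('pics/top1.png')[150:400,330:630];b=cv2.imread('pics/side1.png')[150:400,200:500]
cv2.imwrite('pics/ab1.png',np.hstack([a,b]))"
```

```text
[ 0.002  -0.0013  0.1245] [-0.   0.1  0.1]
[ 0.002  -0.0013  0.0705] [-0.   0.1  0.1]
[ 0.81564553  0.20076969 -0.28425738  1.69937909  0.06001417  1.25024603
 -0.47874819]
```

View pics/ab1.png

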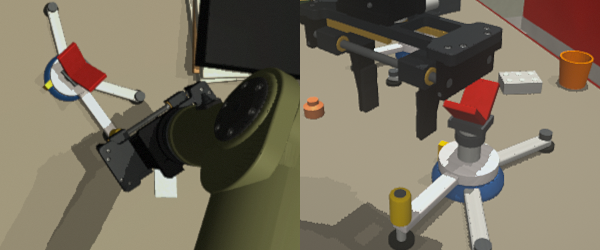

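The gripper sits over the knob at 190 mm, with its long side tangential and clear of the V head. Now I'll descend.

step_arm(
  commands=[
    {"travel": [0.001,0,0.05],"turn": [0,0,0]},
    {"travel": [0.001,0,0.09],"turn": [0,0,0]},
    {"travel": [0.001,0,0.124],"turn": [0,0,0]},
    {"travel": [0.001,0,0.124],"turn": [0,0,0]},
    {"travel": [0.001,0,0.124],"turn": [0,0,0]},
  ],
)

```text
time: 1.6
position: [0.4709, -0.3286, 0.0673]
tool_rot: [-3.013, -0.89, 0.001]
ft_force: [0.3, -0.1, 1.0]
grip_width: 0.802
grip_force: 0.0
```

step_arm(
  commands=[
    {"travel": [0,0,0]},
    {"travel": [0,0,0]},
    {"travel": [0,0,0]},
  ],
  gripper=0.45,
  force=10,
)

```text
$.commands[0]: bad value
```

```bash
python3 -c "
from h import *
H=np.array([.597,-.2425])
go(*[(*(H+.15*np.array([np.cos(a),np.sin(a)])),.066,b) for a,b in((np.radians(-147-d),-57-.85*d) for d in(6,12,18,24,30))])
for n in('top','side'): cv2.imwrite(f'pics/{n}2.png',ctrl.get_image(n)[:,:,::-1])
a=cv2.imread('pics/top2.png')[150:400,330:630];b=cv2.imread('pics/side2.png')[200:450,150:450]
cv2.imwrite('pics/ab2.png',np.hstack([a,b]))"
```

```text
[ 0.0034 -0.0193  0.0013] [-0.  0.  5.]
[ 0.0059 -0.0348  0.0013] [-0.   0.  10.1]
[ 0.0099 -0.0499  0.0013] [-0.   0.  15.2]
[ 0.0155 -0.0646  0.0013] [-0.   0.  20.3]
[ 0.0226 -0.0786  0.0013] [-0.   0.  25.4]
```

View pics/ab2.png

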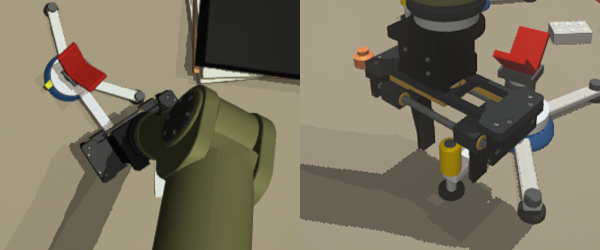

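The fingers straddle the yellow knob. Next I narrow the cage.

step_arm(
  commands=[
    {"travel": [0.002,-0.002,0.001],"turn": [0,0,0]},
    {"travel": [0.002,-0.002,0.001],"turn": [0,0,0]},
    {"travel": [0.002,-0.002,0.001],"turn": [0,0,0]},
    {"travel": [0.002,-0.002,0.001],"turn": [0,0,0]},
  ],
  gripper=0.42,
  force=8,
)

```text
time: 2.1
position: [0.4724, -0.3247, 0.0664]
tool_rot: [3.011, 0.893, 0.001]
ft_force: [-0.2, 1.3, 0.0]
grip_width: 0.52
grip_force: 0.0
```

```bash
cat > arc.py <<'E'
import sys
from h import *
H=np.array([.597,-.2425]);ds=[float(v) for v in sys.argv[1:]]
go(*[(*(H+.15*np.array([np.cos(a),np.sin(a)])),.066,b) for a,b in((np.radians(-147-d),-57-.85*d) for d in ds)])
p=ctrl.get_state()['position'][:2]-H;print('at',(-147-np.degrees(np.arctan2(p[1],p[0])))%360,np.hypot(*p))
E
python3 arc.py 6 12 18 24 30
```

```text
[ 0.0001 -0.0168  0.0004] [ 0.  -0.   5.1]
[ 0.0026 -0.0323  0.0004] [ 0.  -0.  10.2]
[ 0.0066 -0.0474  0.0004] [ 0.  -0.  15.3]
[ 0.0123 -0.0621  0.0004] [ 0.  -0.  20.4]
[ 0.0194 -0.0761  0.0004] [ 0.  -0.  25.5]
at 359.58009171558933 0.1492826989253179
```

step_arm(
  commands=[
    {"travel": [0,-0.017,0],"turn": [0,0,5]},
    {"travel": [0.003,-0.032,0],"turn": [0,0,10]},
    {"travel": [0.007,-0.047,0],"turn": [0,0,15]},
    {"travel": [0.012,-0.062,0],"turn": [0,0,20]},
    {"travel": [0.019,-0.076,0],"turn": [0,0,25]},
  ],
)

```text
time: 2.6
position: [0.4462, -0.2504, 0.066]
tool_rot: [3.134, 0.213, -0.0]
ft_force: [-0.3, -0.2, -0.2]
grip_width: 0.421
grip_force: 0.2
```

```bash
python3 arc.py 36 42 48 54 60
```

```text
[ 0.0031 -0.0154  0.    ] [0.  0.  5.4]
[ 0.0069 -0.0307  0.    ] [ 0.   0.  10.5]
[ 0.0122 -0.0454  0.    ] [ 0.   0.  15.6]
[ 0.019  -0.0596 -0.    ] [ 0.   0.  20.7]
[ 0.0273 -0.0729 -0.    ] [ 0.   0.  25.8]
at 30.01760615155385 0.1509995753680952
```

step_arm(
  commands=[
    {"travel": [0.003,-0.015,0],"turn": [0,0,5]},
    {"travel": [0.007,-0.031,0],"turn": [0,0,10]},
    {"travel": [0.012,-0.045,0],"turn": [0,0,15]},
    {"travel": [0.019,-0.06,0],"turn": [0,0,20]},
    {"travel": [0.027,-0.073,0],"turn": [0,0,25]},
  ],
)

```text
time: 3.1
position: [0.4631, -0.1739, 0.066]
tool_rot: [3.106, -0.469, -0.0]
ft_force: [-1.1, -0.5, -0.3]
grip_width: 0.418
grip_force: 0.7
```

```bash
python3 arc.py 64 68 72 76 80;  python3 -c "
from h import *
for n in('top','side'): cv2.imwrite(f'pics/{n}3.png',ctrl.get_image(n)[:,:,::-1])
a=cv2.imread('pics/top3.png')[150:400,300:600];b=cv2.imread('pics/side3.png')[170:420,150:450]
cv2.imwrite('pics/ab3.png',np.hstack([a,b]))
print(ctrl.get_state()['joint_positions'])"
```

```text
[ 0.0025 -0.0099  0.    ] [0.  0.  4.2]
[ 0.0054 -0.0199  0.    ] [0.  0.  7.6]
[ 0.0089 -0.0298  0.    ] [ 0.  0. 11.]
[ 0.0132 -0.0394  0.    ] [ 0.   0.  14.4]
[ 0.0181 -0.0486  0.    ] [ 0.   0.  17.8]
at 60.115228484464865 0.15044471189356073
[ 0.56925218  0.16691698 -0.28510532  2.01087347  0.05637228  0.9712424
 -1.60767872]
```

View pics/ab3.png

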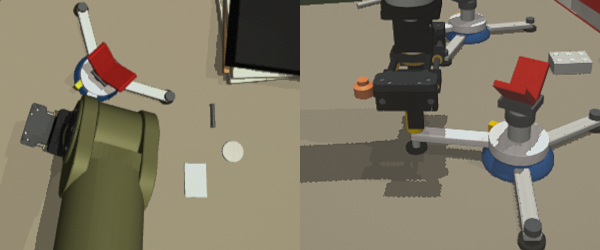

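The leg is following inside the cage. I'll continue slowly and watch the force.

step_arm(
  commands=[
    {"travel": [0.0025,-0.01,0],"turn": [0,0,4]},
    {"travel": [0.0025,-0.01,0],"turn": [0,0,4]},
  ],
)

```text
time: 3.4
position: [0.4684, -0.1657, 0.0659]
tool_rot: [3.09, -0.568, -0.001]
ft_force: [-0.9, -0.8, -0.3]
grip_width: 0.419
grip_force: 0.5
```

step_arm(
  commands=[
    {"travel": [0.0025,-0.01,0],"turn": [0,0,4]},
    {"travel": [0.0025,-0.01,0],"turn": [0,0,4]},
  ],
)

```text
time: 3.6
position: [0.4746, -0.1572, 0.0659]
tool_rot: [-3.068, 0.675, -0.0]
ft_force: [0.0, -0.4, 0.0]
grip_width: 0.422
grip_force: 0.2
```

step_arm(
  commands=[
    {"travel": [0.0025,-0.01,0],"turn": [0,0,4]},
    {"travel": [0.0025,-0.01,0],"turn": [0,0,4]},
  ],
)

```text
time: 3.8
position: [0.4815, -0.1489, 0.0661]
tool_rot: [-3.043, 0.78, -0.001]
ft_force: [0.5, -0.4, -0.1]
grip_width: 0.418
grip_force: 0.0
```

```bash
python3 arc.py 74 76 78 80 82
```

```text
[-0.0003 -0.0053  0.0001] [-0.  -0.   1.1]
[ 0.0009 -0.0104  0.0001] [-0.  -0.   2.8]
[ 0.0023 -0.0155  0.0001] [-0.  -0.   4.5]
[ 0.0038 -0.0205  0.0001] [-0.  -0.   6.2]
[ 0.0055 -0.0254  0.0001] [-0.  -0.   7.9]
at 72.01596138090503 0.1486456788063702
```

step_arm(
  commands=[
    {"travel": [0,-0.005,0],"turn": [0,0,1]},
    {"travel": [0,-0.005,0],"turn": [0,0,1]},
  ],
)

```text
time: 4.0
position: [0.4836, -0.1446, 0.066]
tool_rot: [-3.035, 0.809, -0.001]
ft_force: [0.4, -0.6, -0.0]
grip_width: 0.423
grip_force: 0.0
```

step_arm(
  commands=[
    {"travel": [0.001,-0.005,0],"turn": [0,0,2]},
    {"travel": [0.001,-0.005,0],"turn": [0,0,2]},
  ],
)

```text
time: 4.2
position: [0.4872, -0.1407, 0.066]
tool_rot: [-3.02, 0.863, -0.001]
ft_force: [-0.2, 0.9, -0.2]
grip_width: 0.421
grip_force: 0.7
```

```bash
python3 arc.py 78 80 82 84 86;  python3 -c "
from h import *
for n in('top','side'): cv2.imwrite(f'pics/{n}4.png',ctrl.get_image(n)[:,:,::-1])
a=cv2.imread('pics/top4.png')[170:320,300:480];b=cv2.imread('pics/side4.png')[230:380,200:380]
cv2.imwrite('pics/ab4.png',cv2.resize(np.hstack([a,b]),None,fx=2.2,fy=2.2))"
```

```text
[ 0.0009 -0.0056  0.0001] [-0.  -0.   1.4]
[ 0.0022 -0.0106  0.0001] [-0.  -0.   3.1]
[ 0.0037 -0.0157  0.0001] [-0.  -0.   4.8]
[ 0.0053 -0.0206  0.0001] [-0.  -0.   6.5]
[ 0.0071 -0.0256  0.0001] [-0.  -0.   8.2]
at 75.85063395811187 0.1497494841777728
```

View pics/ab4.png

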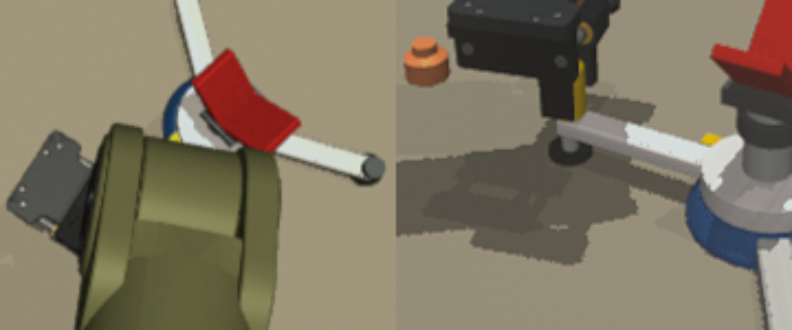

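The leg is nearing the yellow stop marker on the base but has not reached it, so I keep pushing.

step_arm(
  commands=[
    {"travel": [0.001,-0.005,0],"turn": [0,0,1]},
    {"travel": [0.002,-0.01,0],"turn": [0,0,3]},
  ],
)

```text
time: 4.5
position: [0.4937, -0.1338, 0.066]
tool_rot: [2.995, -0.946, 0.0]
ft_force: [-0.3, -0.5, -0.6]
grip_width: 0.418
grip_force: 0.0
```

step_arm(
  commands=[
    {"travel": [0.001,-0.005,0],"turn": [0,0,1]},
    {"travel": [0.002,-0.01,0],"turn": [0,0,3]},
  ],
)

```text
time: 4.7
position: [0.4986, -0.1297, 0.0656]
tool_rot: [2.964, -1.022, -0.006]
ft_force: [-10.4, -11.9, 6.5]
grip_width: 0.418
grip_force: 7.9
```

```bash
python3 arc.py 82 84 86 88 90
```

```text
[-0.0002 -0.0003 -0.0004] [ 0.4  0.1 -1.3]
[ 0.0009 -0.0055 -0.0005] [0.4 0.1 0.4]
[ 0.0021 -0.0105 -0.0005] [0.4 0.1 2.1]
[ 0.0036 -0.0156 -0.0005] [0.4 0.1 3.8]
[ 0.0052 -0.0206 -0.0006] [0.4 0.1 5.5]
at 81.88926270112927 0.14970905570079004
```

The 16 N reaction shows the leg is against its stop. I back off, open the gripper and rise.

step_arm(
  commands=[
    {"travel": [0,0.005,0],"turn": [0,0,0]},
    {"travel": [0,0.007,0],"turn": [0,0,0]},
    {"travel": [0,0.007,0],"turn": [0,0,0]},
    {"travel": [0,0.007,0],"turn": [0,0,0]},
    {"travel": [0,0.007,0],"turn": [0,0,0]},
  ],
  gripper=0.75,
)

```text
time: 5.2
position: [0.497, -0.1317, 0.0659]
tool_rot: [-2.971, 1.021, -0.0]
ft_force: [-0.2, -0.5, 0.2]
grip_width: 0.73
grip_force: 0.0
```

step_arm(
  commands=[
    {"travel": [0,0,-0.02],"turn": [0,0,0]},
    {"travel": [0,0,-0.06],"turn": [0,0,0]},
    {"travel": [0,0,-0.1],"turn": [0,0,0]},
    {"travel": [0,0,-0.14],"turn": [0,0,0]},
    {"travel": [0,0,-0.14],"turn": [0,0,0]},
  ],
)

```text
time: 5.7
position: [0.5005, -0.1325, 0.2122]
tool_rot: [-2.97, 1.021, -0.018]
ft_force: [0.2, 0.1, 0.1]
grip_width: 0.749
grip_force: 0.0
```

```bash
python3 -c "
from h import *
go((.35,-.38,.24,-120))"
```

```text
[ 0.0338  0.2876 -0.0286] [-0.2 -0.6 -7.9]
```

step_arm(
  commands=[
    {"travel": [0.034,0.288,-0.029],"turn": [0,0,0]},
    {"travel": [0.034,0.288,-0.029],"turn": [0,0,0]},
    {"travel": [0.034,0.288,-0.029],"turn": [0,0,0]},
    {"travel": [0.034,0.288,-0.029],"turn": [0,0,0]},
    {"travel": [0.034,0.288,-0.029],"turn": [0,0,0]},
  ],
)

```text
time: 6.2
position: [0.3665, -0.3459, 0.2306]
tool_rot: [2.971, -1.021, 0.0]
ft_force: [1.6, -0.1, -0.5]
grip_width: 0.754
grip_force: 0.0
```

Run:
```python
from h import *
for n in('top','side'): cv2.imwrite(f'pics/{n}5.png',ctrl.get_image(n)[:,:,::-1])
a=cv2.imread('pics/top5.png')[140:390,150:490];b=cv2.imread('pics/side5.png')[170:420,190:490]
cv2.imwrite('pics/ab5.png',np.hstack([a,b]))
```

```text
(no output)
```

View pics/ab5.png

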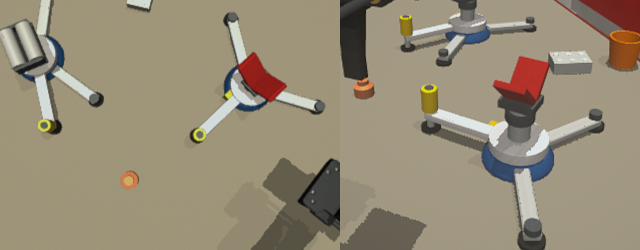

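The leg lies against the yellow stop block, with its knob top at (349,275). The roller stand's knob is unmoved at (197,266). I check the angle, then hand in.

Run:
```python
from h import *
H=np.array([.597,-.2425])
K=tri((349,275),(279.5,257));p=K[:2]-H;print(K,np.hypot(*p),(-147-np.degrees(np.arctan2(p[1],p[0])))%360)
T=ctrl.get_image('top')
for f,i in(('0',cv2.imread('pics/top0.png')[:,:,::-1].copy()),('5',cv2.imread('pics/top5.png')[:,:,::-1].copy()),('now',T)):
  for b in((185,255,210,280),(335,262,362,290)):
    x,y=yellow('top',i,b);print(f,len(x),x.mean() if len(x) else 0,y.mean() if len(x) else 0)
```

```text
[ 0.48961788 -0.13076104  0.0766801 ] 0.1549726295083805 79.13907527762524
0 127 196.88976377952756 265.6692913385827
0 0 0 0
5 129 196.9922480620155 265.72868217054264
5 92 347.89130434782606 274.92391304347825
now 128 196.9375 265.703125
now 92 347.89130434782606 274.92391304347825
```

```bash
python3 -c "
from bench import ctrl
print(ctrl.close_job())"
```

```text
the job is handed in; nothing more can be done
None
```

I swung the V-head stand's leg clockwise about 79° until it met its end stop (16 N reaction) and let go; it stayed there, the roller stand's leg did not move, and the job is handed in, though no verdict came back.

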